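# Load the block shaker with bottles by size

### The job

Load the block shaker: put each of the four small screw-cap bottles into the holder block that is bored for its diameter, smallest bottle in the smallest bore up to the largest in the largest, so that every one stands upright on the floor of its bore and none will rattle or jam. Lower each one gently to the floor of its bore before letting go, tip none over, and leave the big media bottle, which fits no bore, where it stands.

Things in the scene. Friction and masses are not known exactly. Their poses are not given: they have to be found in the camera images.
- bottle_s: the smallest of the four round screw-cap bottles to load, white plastic with a red cap: 32 mm in diameter, 58 mm tall with its cap; the straight-sided body reaches up to about 44 mm, the cap is slightly narrower. It stands upright and loose on the bench. Origin: centre of its underside, z up
- bottle_m: the second smallest of the four round screw-cap bottles to load, amber with a black cap: 42 mm in diameter, 70 mm tall with its cap; the straight-sided body reaches up to about 54 mm, the cap is slightly narrower. It stands upright and loose on the bench. Origin: centre of its underside, z up
- bottle_l: the second largest of the four round screw-cap bottles to load, white with a blue cap: 52 mm in diameter, 85 mm tall with its cap; the straight-sided body reaches up to about 67 mm, the cap is slightly narrower. It stands upright and loose on the bench. Origin: centre of its underside, z up
- bottle_xl: the largest of the four round screw-cap bottles to load, white with a red cap: 60 mm in diameter, 120 mm tall with its cap; the straight-sided body reaches up to about 97 mm, the cap is slightly narrower. It stands upright and loose on the bench. Origin: centre of its underside, z up
- block_s: square aluminium holder block, 90 x 90 mm and 45 mm high, screwed down on the shaker, with one round bore in its middle: 38 mm wide, 20 mm deep, with a 4 mm lead-in chamfer; made for the 32 mm bottle. Origin: centre of its underside, z up; the rim of the bore is 45 mm and its floor 25 mm above the origin
- block_m: square aluminium holder block, 90 x 90 mm and 45 mm high, screwed down on the shaker, with one round bore in its middle: 48 mm wide, 26 mm deep, with a 4 mm lead-in chamfer; made for the 42 mm bottle. Origin: centre of its underside, z up; the rim of the bore is 45 mm and its floor 19 mm above the origin
- block_l: square aluminium holder block, 90 x 90 mm and 45 mm high, screwed down on the shaker, with one round bore in its middle: 58 mm wide, 32 mm deep, with a 4 mm lead-in chamfer; made for the 52 mm bottle. Origin: centre of its underside, z up; the rim of the bore is 45 mm and its floor 13 mm above the origin
- block_xl: square aluminium holder block, 90 x 90 mm and 45 mm high, screwed down on the shaker, with one round bore in its middle: 66 mm wide, 40 mm deep, with a 4 mm lead-in chamfer; made for the 60 mm bottle. Origin: centre of its underside, z up; the rim of the bore is 45 mm and its floor 5 mm above the origin
- shaker: fixed low white machine: housing 200 x 206 mm plus a 30 mm long, 24 mm high keypad nose at -x; its platform, 36 mm above the bench, carries the four holder blocks two by two at 92 mm pitch (tops 81 mm above the bench), sides parallel to the shaker's, in any order. Origin: on the bench under the middle of the blocks, z up. Beyond x = 0.6 m wall cabinets hang 0.6 m above the bench: travel low
- media_bottle: tall white screw-cap media bottle, 73 mm in diameter and 170 mm tall, loose, standing beside the others; too wide for any bore; it is to be left alone. Origin: centre of its underside, z up
Things that resemble listed ones, but are neither listed nor needed, are in the scene too. What is shaped like the bottle_m but pink is not meant.

How it is judged:
By the outcome, as a careful person would: the job done as asked, in the order asked, and still so for the second after the job is handed in, with the robot touching nothing.
It also fails if it takes over 109 s, if anything falls off the work surface, if the arm or the gripper's body presses on something with over 40 N, if the wrist force passes 120 N, or if a joint passes its speed limit or range.

### The arm

A 7-joint arm with a two-finger parallel gripper is mounted at the origin on a cart in front of the work surface, level with it; the furniture and walls round the work are solid. World frame = base frame: x ahead of the robot, y to its left, z up, the work surface at z = 0. Lengths are in mm, angles in rad, forces in N, time in s.
With the tool pointing down it reaches from about 425 to 875 mm from the base axis. Payload 8.4 kg.
Tool frame: the origin (TCP) lies on the mounting face of the last link; the fingertips stand 173 mm ahead of it and the grasp point (between the pads) lies 155 mm ahead of it; z points along the fingers, y is the line along which they close (so a half turn about z gives the same grasp; the last joint's range is limited). The gripper opens to 85 mm and grips with 20 to 120 N. Pads are 22 mm wide; open, the fingers measure 114 mm over their backs; the gripper's body (76 mm by 85 mm) begins 54 mm behind the grasp point. The pads swing forward as they close: fully open they stand 13 mm farther back than shut.
Start: joints at [-1.342, 0.333, 0.04, 1.465, -0.013, 1.343, -0.059], TCP at [209.278, 615.367, 404.708] pointing down, gripper open.
Joint ranges: [-2.58, 2.58], [-0.38, 2.09], [-1.3, 1.39], [0.25, 2.4], [-1.5, 4.64], [0.08, 2.09], [-2.65, 2.65]. Speed limits (rad/s): [2.22, 2.22, 2.79, 2.79, 3.14, 3.14, 3.14].

### API

Orientations are given as a unit quaternion [x, y, z, w].
In Python, from bench import r gives the robot as it stands. Calls block until the motion is done:
- r.reach(position, orientation): joint-space move of the TCP to a pose.
- r.movel(position, orientation=None, feed=150): straight line of the TCP; orientation=None keeps the orientation; feed is the mean speed in mm/s.
- r.move_j(angles): joint-space move.
- r.set_gripper(opening, effort=None): finger opening in mm; effort is the grip in N (None keeps the last); returns when the fingers have stopped.
- r.wait(seconds).
- r.solve_ik(position, orientation): joint angles nearest the present ones, or None.
- r.get_image(name): name is "scene" or "top"; returns (picture, depth): 384x512x3 uint8, red, green, blue; 384x512 float32, mm along the optical axis (not along the pixel's ray), 0 where there is no reading.
- r.camera_params(name): a dict with "intrinsics" (3x3 intrinsics, pixels), "k1" (the pictures are not rectified: a ray, as slopes to the right and down, at radius r is drawn at 1 + k1 r^2 times it, then the intrinsics apply), "world_to_cam" (4x4, takes a point from world to camera coordinates). Camera axes: x right, y up, looking along -z (the intrinsics and any distortion apply to the point x, -y, -z); pixel columns grow to the right and rows downward; lengths in mm; the calibration is good to about 2 mm. A picture is of the moment at which its call begins. camera_params takes no time and is no camera call.
A pose or a line that the arm cannot do raises r.PlanningError and nothing moves.
- r.sign_off(): hands the job in; it is judged then, once.
Trained networks look in the newest picture that a camera, given by its name, has taken for a name from the list of things; names that differ only in an ending like _2 or _b are one class to them, and where a whole thing is asked for, a point or a joint stands for the part that bears it (a point fixed in the world has none). Each returns a list of dicts, best first, with "confidence" (0 to 1); they miss things now and then, are a little off and sometimes report something else, mostly with a low value. They report only what shows in the picture. A call takes as long as a camera call. They do not tell look-alikes from the thing itself.
- r.spot_in(camera, thing): "location" ([x, y, z] in mm, in world coordinates, good to about 4 mm: the middle of the surface that is visible of it).
- r.cut_out(camera, thing): "region" (384x512 bool, what is visible of it).
- r.spot_point(camera, thing): "location" ([x, y, z] in mm, in world coordinates, good to about 4 mm: a listed point, or the origin of a listed thing).
Readings, each from a call of its own:
- r.get_time(): time.
- r.get_q(): joint angles.
- r.get_qd(): joint speeds.
- r.get_effort(): joint torques, N m.
- r.get_eef_pos(): TCP position.
- r.get_eef_rot(): TCP orientation.
- r.get_contact_force(): force on the tool from outside, world axes, zero at the start.
- r.get_wrist_torque(): the same for the moment, N m.
- r.get_finger_gap(): finger opening in mm.
- r.get_grasp_force(): force on a finger pad.
Only numpy, scipy, OpenCV 4.12 (cv2) and the standard library are available. Lean on these libraries where they do the work, as an engineer would, in place of code of your own. Each camera call takes 0.05 s, during which the arm holds its last target. There are 200 camera calls.

## Working session

There is one attempt and no reset: what is moved stays moved. The work goes in short steps, each a Python script; the robot and the scene stay as the last script left them, time stands still between calls to the robot, and variables do not carry over. Pictures are saved under pics/ and viewed, at most 14 in all, crops included, and the job is handed in when it is done.

```bash
ls; mkdir -p pics
python3 - <<'E'
from bench import r
import cv2,numpy as np
for c in ("top","scene"):
    im,d=r.get_image(c); cv2.imwrite(f"pics/{c}0.png",im[...,::-1]); np.savez(f"{c}0.npz",im=im,d=d)
    p=r.camera_params(c); print(c,np.round(p["intrinsics"],1).tolist(),p["k1"],np.round(p["world_to_cam"],3).tolist())
    for t in ["bottle_s","bottle_m","bottle_l","bottle_xl","block_s","block_m","block_l","block_xl","shaker","media_bottle"]:
        print(t,[(np.round(x["location"]).astype(int).tolist(),round(x["confidence"],2)) for x in r.spot_point(c,t)][:5])
print(r.get_time(),r.get_eef_rot())
E
```

```text
pics
top [[474.1, 0.0, 258.7], [0.0, 474.1, 194.6], [0.0, 0.0, 1.0]] -0.17983910377581735 [[-0.004, -1.0, 0.007, 7.712], [0.994, -0.003, 0.107, -465.005], [-0.107, 0.007, 0.994, -1203.336], [0.0, 0.0, 0.0, 1.0]]
bottle_s [([426, -206, -2], 0.92), ([536, -103, 0], 0.63), ([428, -57, 4], 0.59), ([539, -21, 2], 0.54)]
bottle_m [([426, -206, -2], 0.92), ([536, -103, 0], 0.63), ([428, -57, 4], 0.59), ([539, -21, 2], 0.54)]
bottle_l [([426, -206, -2], 0.92), ([536, -103, 0], 0.63), ([428, -57, 4], 0.59), ([539, -21, 2], 0.54)]
bottle_xl [([542, -289, 1], 0.9)]
block_s [([455, 228, 33], 0.92), ([480, 138, 37], 0.6), ([564, 161, 33], 0.58)]
block_m [([455, 228, 33], 0.92), ([480, 138, 37], 0.6), ([564, 161, 33], 0.58)]
block_l [([455, 228, 33], 0.92), ([480, 138, 37], 0.6), ([564, 161, 33], 0.58)]
block_xl [([547, 251, 31], 0.8)]
shaker []
media_bottle [([459, -338, -5], 0.62)]
scene [[399.9, 0.0, 260.7], [0.0, 399.9, 196.2], [0.0, 0.0, 1.0]] -0.03796267427597376 [[0.773, -0.634, 0.019, -349.652], [0.354, 0.456, 0.817, -235.03], [-0.527, -0.625, 0.577, -1071.439], [0.0, 0.0, 0.0, 1.0]]
bottle_s [([430, -201, 0], 0.73), ([536, -27, -1], 0.64), ([427, -60, -3], 0.6), ([540, -111, -6], 0.53), ([379, 379, 3], 0.46)]
bottle_m [([430, -201, 0], 0.73), ([536, -27, -1], 0.64), ([427, -60, -3], 0.6), ([540, -111, -6], 0.53), ([379, 379, 3], 0.46)]
bottle_l [([430, -201, 0], 0.73), ([536, -27, -1], 0.64), ([427, -60, -3], 0.6), ([540, -111, -6], 0.53), ([379, 379, 3], 0.46)]
bottle_xl []
block_s [([454, 229, 36], 0.97), ([565, 157, 33], 0.71), ([479, 138, 34], 0.7)]
block_m [([454, 229, 36], 0.97), ([565, 157, 33], 0.71), ([479, 138, 34], 0.7)]
block_l [([454, 229, 36], 0.97), ([565, 157, 33], 0.71), ([479, 138, 34], 0.7)]
block_xl [([543, 252, 36], 0.77)]
shaker [([510, 193, 2], 0.68)]
media_bottle [([461, -341, -3], 0.93)]
1.1 [ 1.63188160e-01  9.86594965e-01 -4.83548130e-06 -1.64624483e-05]
```

View pics/top0.png

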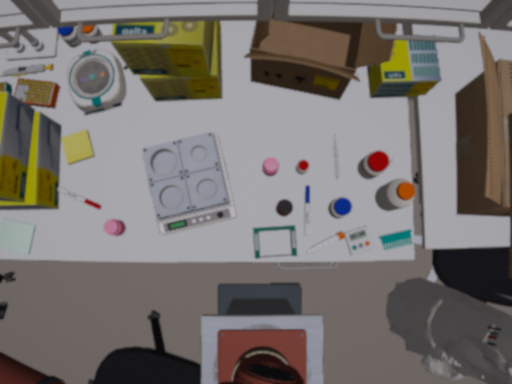

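View pics/scene0.png

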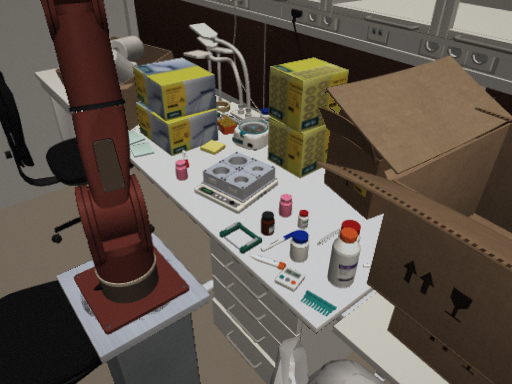

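Top view: the targets are s (302,167), m with the black cap (284,207), l with the blue cap (340,207) and xl with the red cap (376,162). The media bottle is at (400,193), and pink look-alikes are at (271,166) and (114,227). The bores on the shaker are centred near (163,160), (198,153), (171,197) and (205,188). Next I'll measure cap centres and bores from depth.

```bash
cat > h.py <<'E'
import numpy as np,cv2
def cloud(r,cam,d):
    p=r.camera_params(cam);K=np.array(p["intrinsics"],float)
    v,u=np.mgrid[:384,:512]
    n=cv2.undistortPoints(np.stack([u,v],-1).reshape(-1,1,2).astype(float),K,np.array([p["k1"],0,0,0.])).reshape(384,512,2)
    P=np.stack([n[...,0]*d,-n[...,1]*d,-d],-1)
    T=np.linalg.inv(np.array(p["world_to_cam"]))
    W=P@T[:3,:3].T+T[:3,3]; W[d<=0]=np.nan
    return W
B=dict(bottle_s=(536,-105,58,32),bottle_m=(428,-58,70,42),bottle_l=(427,-204,85,52),bottle_xl=(542,-289,120,60),media=(460,-340,170,73),pink=(538,-24,70,42))
K=dict(a=(455,228),b=(480,138),c=(564,160),d=(545,251))
E
python3 - <<'E'
from bench import r
from h import *
for cam in("top","scene"):
    z=np.load(f"{cam}0.npz");W=cloud(r,cam,z["d"]);X,Y,Z=np.moveaxis(W,-1,0)
    print(cam)
    for n,(x,y,h,D) in B.items():
        near=np.hypot(X-x,Y-y)<D/2+14
        m=near&(abs(Z-h)<5)
        if m.sum()<3: print(n,"few");continue
        b=near&(Z>12)
        c,rad=cv2.minEnclosingCircle(np.float32(W[m][:,:2]))
        print(n,m.sum(),"mean",np.round(np.nanmean(W[m],0),1),"circ",np.round(c,1),round(rad,1),"zmed bench",round(float(np.nanmedian(Z[(np.hypot(X-x,Y-y)<70)&(abs(Z)<10)])),1))
    for n,(x,y) in K.items():
        m=(np.hypot(X-x,Y-y)<38)&(Z<72)&(Z>30)
        t=(np.hypot(X-x,Y-y)<55)&(abs(Z-81)<6)
        print(n,m.sum(),"cen",np.round(W[m].mean(0),1),"floor z pct",np.round(np.percentile(Z[m],[5,20,50]),1),"top",round(float(np.median(Z[t])),1),"circ",np.round(cv2.minEnclosingCircle(np.float32(W[m][:,:2])),1) if 0 else "", "area-equiv D",round(2*np.sqrt(m.sum()*(1120/474.1)**2/np.pi),1))
    t=(np.hypot(X-511,Y-194)<150)&(abs(Z-81)<6)
    print("block rect",cv2.minAreaRect(np.float32(W[t][:,:2])))
from bench import r
for t in["block_s","block_m","block_l","block_xl"]: pass
im=cv2.imread("pics/top0.png")[120:245,130:250];cv2.imwrite("pics/crop1.png",cv2.resize(im,None,fx=4.5,fy=4.5,interpolation=cv2.INTER_CUBIC))
E
```

```text
top
bottle_s 90 mean [ 538.4 -107.    57.8] circ [ 539.  -107.3] 14.1 zmed bench 0.5
bottle_m 158 mean [430.9 -58.   70. ] circ [431.2 -58. ] 18.0 zmed bench 0.5
bottle_l 255 mean [ 430.1 -201.1   84.9] circ [ 429.8 -201.7] 23.0 zmed bench 0.2
bottle_xl 316 mean [ 537.5 -286.4  120. ] circ [ 538.  -286.7] 26.0 zmed bench 0.4
media 244 mean [ 458.8 -336.6  169.9] circ [ 458.8 -336.7] 21.7 zmed bench 0.4
pink 155 mean [538.  -23.7  70.1] circ [538.3 -23.8] 18.0 zmed bench 0.5
a 406 cen [458.5 231.3  50.7] floor z pct [45.3 47.6 49.7] top 81.2 circ  area-equiv D 53.7
b 281 cen [479.4 140.5  56.2] floor z pct [52.3 53.9 55.6] top 81.2 circ  area-equiv D 44.7
c 153 cen [569.6 160.4  61.6] floor z pct [57.  59.5 61.3] top 81.3 circ  area-equiv D 33.0
d 499 cen [550.6 254.1  44.2] floor z pct [37.9 39.8 41.9] top 81.0 circ  area-equiv D 59.5
block rect ((511.1260070800781, 193.94894409179688), (183.29522705078125, 182.8618621826172), 13.422398567199707)
scene
bottle_s 39 mean [ 533.7 -109.1   56.4] circ [ 533.3 -107.6] 14.8 zmed bench -1.3
bottle_m 76 mean [426.1 -61.3  68.4] circ [428.1 -60.9] 19.7 zmed bench -1.1
bottle_l 140 mean [ 424.7 -204.3   83.5] circ [ 425.4 -202.7] 23.5 zmed bench -1.2
bottle_xl 145 mean [ 538.3 -287.8  118.7] circ [ 535.6 -289.9] 26.6 zmed bench -0.8
media 153 mean [ 453.5 -340.8  168.7] circ [ 453.8 -339.2] 22.2 zmed bench 0.4
pink 60 mean [533.2 -26.8  68.3] circ [534.6 -26.7] 19.1 zmed bench -1.5
a 96 cen [466.2 247.2  59.1] floor z pct [46.8 51.  59.9] top 78.7 circ  area-equiv D 26.1
b 70 cen [485.5 152.2  61.4] floor z pct [52.7 54.4 61.4] top 79.0 circ  area-equiv D 22.3
c 35 cen [572.9 170.7  64.3] floor z pct [57.  59.9 64. ] top 79.0 circ  area-equiv D 15.8
d 107 cen [558.8 270.5  57.5] floor z pct [42.4 49.3 57.9] top 78.7 circ  area-equiv D 27.6
block rect ((506.5050048828125, 192.29449462890625), (187.3105010986328, 189.67481994628906), 13.218230247497559)
```

View pics/crop1.png

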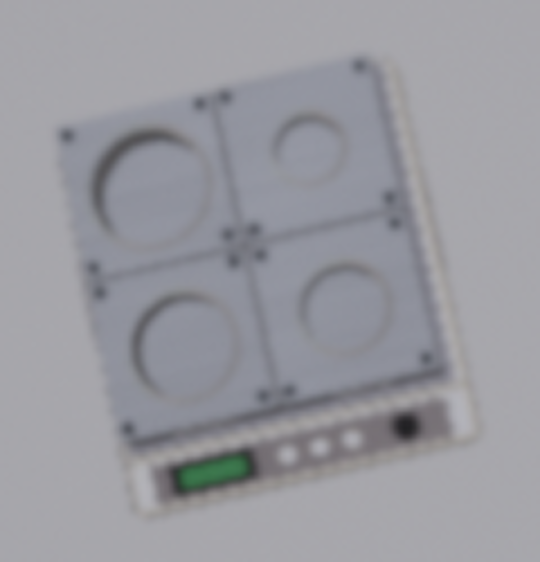

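The bores are clear. Floor heights of 61, 55, 49 and 41 mm identify c=S, b=M, a=L and d=XL. Top and scene cameras differ by a common offset of about (4.4, 2) mm, which I'll split. Every pick and place will use one closing direction (world y), so the offset in x cancels. Next: a rim check and an IK check.

Run:
```python
from bench import r
from h import *
z=np.load("top0.npz");W=cloud(r,"top",z["d"])
T=np.linalg.inv(np.array(r.camera_params("top")["world_to_cam"]));C=T[:3,3]
Q=C+(W-C)*((81-C[2])/(W[...,2:]-C[2]))
for n,(x,y) in K.items():
    m=(np.hypot(Q[...,0]-x,Q[...,1]-y)<40)&(W[...,2]<79)
    c,R=cv2.minEnclosingCircle(np.float32(Q[m][:,:2])); print(n,np.round(Q[m].mean(0),1),np.round(c,1),round(R,1))
off=np.array([2.2,1.0])
for q in([0,1,0,0],[1,0,0,0]):
    for p in([538,-107,193],[431,-58,195],[430,-201,207],[538,-286,230],[538,-286,380],[566,160,254],[477,138,380],[455,228,380],[545,249,272],[545,249,380]):
        s=r.solve_ik(p,q); print(q[0],p,None if s is None else np.round(s,2))
```

```text
a [455.5 226.4  81. ] [454.9 227.7] 39.7
b [478.3 139.2  81. ] [479.9 138.1] 39.7
c [565.8 158.5  81. ] [562.6 160.2] 38.3
d [545.1 249.   81. ] [545.  250.7] 39.6
0 [538, -107, 193] [-0.55  0.44  0.8   1.96 -0.4   0.9   2.03]
0 [431, -58, 195] [-0.76  0.17  0.85  2.22 -0.18  0.81  1.78]
0 [430, -201, 207] [-0.37  0.24  0.8   2.12 -0.22  0.86  2.13]
0 [538, -286, 230] [-0.36  0.62  1.04  1.79 -0.61  1.09  2.47]
0 [538, -286, 380] [-0.47  0.49  1.21  1.64 -0.47  1.34  2.38]
0 [566, 160, 254] [-0.7   0.35  0.43  1.81 -0.17  1.02  1.36]
0 [477, 138, 380] [-0.82  0.02  0.46  1.88 -0.01  1.24  1.21]
0 [455, 228, 380] [-0.85  0.06  0.31  1.85 -0.02  1.24  1.04]
0 [545, 249, 272] [-0.76  0.34  0.31  1.76 -0.12  1.06  1.16]
0 [545, 249, 380] [-0.77  0.25  0.32  1.64 -0.08  1.26  1.14]
1 [538, -107, 193] [-0.64  0.49  0.92  1.96 -0.49  0.93 -1.04]
1 [431, -58, 195] [-0.78  0.18  0.88  2.22 -0.19  0.82 -1.35]
1 [430, -201, 207] [-0.54  0.3   1.    2.13 -0.33  0.88 -0.92]
1 [538, -286, 230] [-0.22  0.52  0.83  1.79 -0.44  1.03 -0.8 ]
1 [538, -286, 380] [-0.41  0.42  1.08  1.64 -0.39  1.31 -0.83]
1 [566, 160, 254] [-0.9   0.39  0.67  1.82 -0.28  1.03 -1.69]
1 [477, 138, 380] [-0.95  0.02  0.59  1.89 -0.01  1.24 -1.92]
1 [455, 228, 380] [-1.07  0.05  0.54  1.86 -0.03  1.24 -2.09]
1 [545, 249, 272] [-1.    0.38  0.61  1.77 -0.25  1.07 -1.87]
1 [545, 249, 380] [-1.01  0.27  0.61  1.65 -0.16  1.27 -1.94]
```

```bash
cat >> h.py <<'E'
OFF=np.array([2.2,1.0]); Q=[1,0,0,0]
#      bottle xy (top cam)  bore xy        grasp h, floor z, dia
JOB=dict(s=((538.7,-107.2),(566.1,159.2),38,61,32),m=((431.0,-58.0),(477.7,138.8),44,55,42),
         l=((430.0,-201.4),(455.6,227.3),52,49,52),xl=((537.8,-286.5),(545.2,249.2),75,41,60))
def line(r,p,feed):
    try: r.movel(list(map(float,p)),Q,feed=feed)
    except r.PlanningError as e: print("reach instead",e); r.reach(list(map(float,p)),Q)
def pick(r,k,eff=40):
    b,_,h,_,D=JOB[k]; x,y=np.array(b)-OFF
    line(r,[x,y,150+h+155],350); r.set_gripper(min(85,D+26),eff)
    line(r,[x,y,h+155],150); print("force",np.round(r.get_contact_force(),1))
    r.set_gripper(0,eff); print("gap",r.get_finger_gap(),"grip",r.get_grasp_force())
    line(r,[x,y,150+h+155],200); print("lifted gap",r.get_finger_gap(),"F",np.round(r.get_contact_force(),1),"t",r.get_time())
def over(r,k):
    _,b,h,_,_=JOB[k]; x,y=np.array(b)-OFF
    line(r,[x,y,150+h+155],300)
def lower(r,k):
    _,b,h,fl,_=JOB[k]; x,y=np.array(b)-OFF; z0=fl+h+155
    line(r,[x,y,z0+24+8],150); f0=np.array(r.get_contact_force())
    for dz in list(range(28,6,-4))+[6,5,4,3,2,1.5,1,.5,0,-.5,-1,-1.5,-2,-2.5,-3]:
        line(r,[x,y,z0+dz],60 if dz>6 else 30); f=np.array(r.get_contact_force())-f0
        if np.linalg.norm(f)>4: print("contact dz",dz,np.round(f,1),"moment",np.round(r.get_wrist_torque(),2)); break
    return dz
def release(r,k):
    _,b,h,_,D=JOB[k]; x,y,z=r.get_eef_pos()
    r.set_gripper(min(85,D+16)); line(r,[x,y,150+h+155],150); print("t",r.get_time())
E
python3 - <<'E'
from bench import r
from h import *
z=np.load("scene0.npz");W=cloud(r,"scene",z["d"]);X,Y,Z=np.moveaxis(W,-1,0)
m=(Z>120)&(Y>300)&(Y<560)&(X>200)&(X<600); print("tall pts",m.sum(), np.nanmin(np.hypot(X,Y)[m]) if m.any() else "")
r.reach([320,400,380],Q); print(r.get_time())
pick(r,"s"); over(r,"s")
im,d=r.get_image("scene");cv2.imwrite("pics/s1.png",im[...,::-1])
E
```

```text
tall pts 234 689.6413880534695
3.2167
force [ 0.6 -0.9 -0.3]
gap 30.0339500029041 grip 39.30260958150029
lifted gap 29.99607314718184 F [ 0.4  0.1 -1.7] t 7.7667
```

View pics/s1.png

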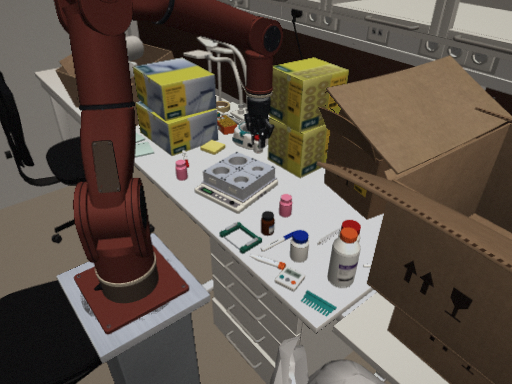

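The gripper holds bottle_s near (259,145), above and behind the small bore, and the other bottles stand as before. Lowering it now.

Run:
```python
from bench import r
from h import *
print(lower(r,"s"), r.get_finger_gap(), r.get_time())
im,d=r.get_image("scene");cv2.imwrite("pics/s2.png",cv2.resize(im[100:220,180:340,::-1],None,fx=4,fy=4))
```

```text
contact dz 0.5 [-1.1 -0.1  6.4] moment [-0.02  0.42  0.  ]
0.5 30.125865741691733 12.8917
```

View pics/s2.png

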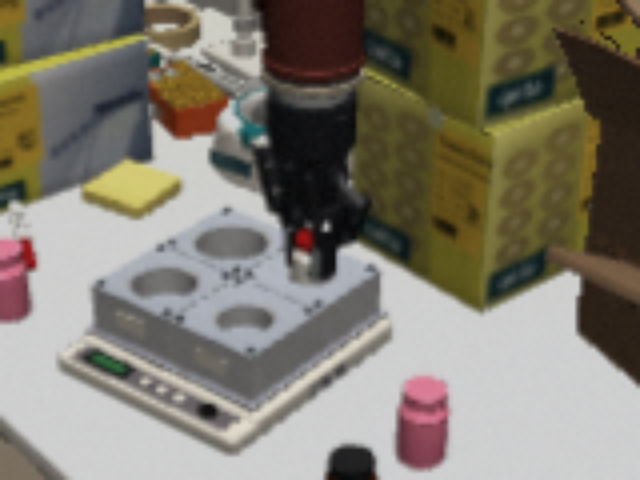

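Bottle_s stands in the rear-right bore (the cap is at about (305,238) in the crop), and contact came at the expected floor height. Releasing it, then on to M with a check on S.

```bash
cat >> h.py <<'E'
def check(r,k,cam="top"):
    _,d=r.get_image(cam); W=cloud(r,cam,d); _,b,_,fl,_=JOB[k]; H=dict(s=58,m=70,l=85,xl=120)[k]+fl
    m=(np.hypot(W[...,0]-b[0],W[...,1]-b[1])<40)&(abs(W[...,2]-H)<5)
    print("check",k,m.sum(),np.round(W[m].mean(0)-[b[0],b[1],H],1) if m.any() else "")
E
python3 - <<'E'
from bench import r
from h import *
release(r,"s"); pick(r,"m"); check(r,"s"); over(r,"m"); print(lower(r,"m"),r.get_time())
E
```

```text
t 14.0
force [0.4 0.5 0.4]
gap 40.90884541597258 grip 39.471794892742764
lifted gap 40.618699871935554 F [-0.4 -0.2 -0.9] t 17.625
check s 90 [-0.6 -2.1  0.2]
contact dz 0.5 [-3.2 -0.5  6.6] moment [-0.22  0.47  0.  ]
0.5 22.5667
```

S sits within its bore. M also reached its floor at the expected height. S landed about 2 mm to -y, so I'll move the y offset to -0.8 for L and XL.

```bash
sed -i 's/OFF=np.array(\[2.2,1.0\])/OFF=np.array([2.2,-0.8])/' h.py
python3 - <<'E'
from bench import r
from h import *
release(r,"m"); pick(r,"l"); check(r,"m"); check(r,"s"); over(r,"l"); print(lower(r,"l"),r.get_time())
E
```

```text
t 23.6667
force [-0.9 -0.2 -0.4]
gap 50.73560303459363 grip 40.30232904595323
lifted gap 50.455529351589675 F [-0.4  0.6 -1.7] t 28.1083
check m 172 [-0.6 -0.3  0.2]
check s 89 [-0.8 -1.9  0.1]
contact dz 0.5 [-0.8  0.   4.9] moment [-0.17  0.3  -0.03]
0.5 33.9
```

Run:
```python
from bench import r
from h import *
release(r,"l"); pick(r,"xl",50); check(r,"m"); check(r,"s");check(r,"l"); over(r,"xl"); print(lower(r,"xl"),r.get_time())
im,d=r.get_image("scene");cv2.imwrite("pics/s3.png",im[...,::-1])
```

```text
t 35.0333
force [ 0.8 -0.2  0.2]
gap 58.20707003613507 grip 51.71991696115583
lifted gap 57.80911229864253 F [ 0.8  0.8 -3.6] t 39.4833
check m 176 [-0.7 -0.3 -0. ]
check s 92 [-0.4 -1.7 -0. ]
check l 278 [-0.8  0.1  0.1]
contact dz 1 [-0.6 -0.8  5.3] moment [-0.16  0.35  0.02]
1 45.4833
```

View pics/s3.png

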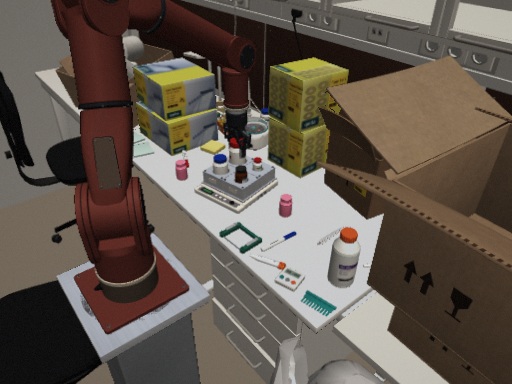

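The four bottles are in their bores around (237,160), and the media bottle is untouched at (344,258). Releasing XL, moving clear and checking.

Run:
```python
from bench import r
from h import *
release(r,"xl"); r.movel([450,-60,380],Q,feed=300); r.wait(.5)
for k in JOB: check(r,k)
im,d=r.get_image("top");W=cloud(r,"top",d);m=(np.hypot(W[...,0]-459,W[...,1]+337)<50)&(abs(W[...,2]-170)<5);print("media",W[m].mean(0))
cv2.imwrite("pics/t4.png",cv2.resize(im[110:250,120:260,::-1],None,fx=4,fy=4)); print(r.get_time())
```

```text
t 46.7167
check s 92 [-0.6 -2.   0.1]
check m 169 [-0.6 -0.3  0.2]
check l 283 [-0.7  0.1  0.1]
check xl 351 [-1.2 -1.2  0.1]
media [ 458.83794411 -336.64255964  169.91463415]
48.6917
```

View pics/t4.png

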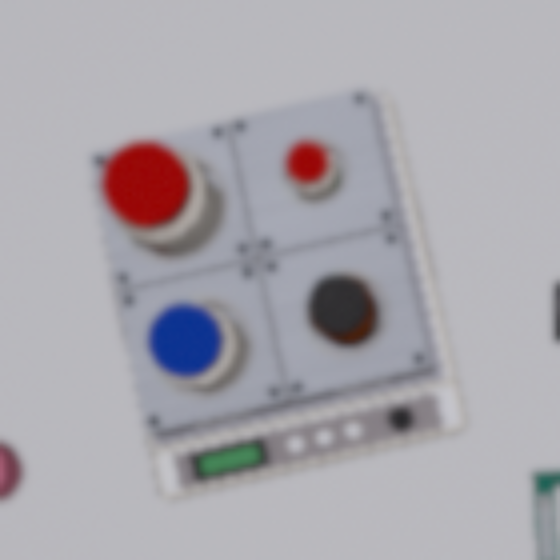

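All four caps show upright in their own blocks: S (307,160), M (342,308), L (187,340) and XL (147,185) in the crop. Cap heights are within 0.2 mm of seated, and the media bottle hasn't moved.

```bash
python3 -c "
from bench import r
print(r.sign_off())"
```

```text
the job is handed in; nothing more can be done
None
```

All four bottles stand upright on the floors of their matching bores, the media bottle was left where it stood, and the job was handed in at about 49 s.

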